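Ready the card-numbering unit

TASK

Get the card-numbering unit ready for the next batch: lower the upright card cassette into the unit's sprung card well and let it go there, without dropping it, and roll the three dotted number wheels so that 4, 2 and 5 dots face straight up, the 4 on the wheel next to the well and the 5 on the wheel farthest from it. Leave the other things on the desk where they are.

Things in the scene. Friction and masses are not known exactly. Their poses are not given: they have to be found in the camera images.
- unit: Card-numbering unit, a low grey machine fixed to the desk, 140 mm (its x) by 325 mm (its y), z up. Three dark wheels stand in a row along y on its -y part, the open card well is on its +y part. Origin on the desk near its middle. 58 mm high round the wheels, 66 mm at the well's rim; bearing caps between the wheels rise to 76 mm, a white line on each marks the top of the wheels.
- wheel1_centre (a point): Centre of the first number wheel (next to the well) at rest (raised), 62 mm above the desk; fixed in the unit, same axes. The wheel is a rubber cylinder, radius 32 mm, 24 mm wide, axle along the unit's y; wheels are 50 mm apart. Its crown is 94 mm above the desk; all between the wheels is at least 18 mm lower. The rim bears six fields of 1 to 6 white dots parted by thin lines.
- wheel2_centre (a point): Centre of the middle wheel at rest, else as the first. How to turn a wheel: its axle is sprung upward (about 4.5 N at rest, 0.7 N more per mm, 10 mm of travel) and a brake holds it unless it is pressed down. Pressed down 4 to 7 mm by a fingertip on the crown (7 to 10 N), it rolls when the tip is dragged along the unit's x. It locks where it is when let up.
- wheel3_centre (a point): Centre of the last wheel (farthest from the well) at rest, else as the first. A drag of 32 mm turns a wheel by about 1 rad; it may slip. Some 50 mm (25 mm either side of the crown) is all a straight drag can do, so larger turns need several strokes: lift, go back, press again.
- wheel1 (a joint): Angle (rad) of the first wheel (next to the well); it turns without end. 0 = 1 dot straight up; each +1.047 (60 degrees) brings up one dot more, and 6 is followed by 1. So 4 dots are up at 3.142, or whole turns of 6.283 from it. A growing angle moves the crown towards the unit's +x. Starts anywhere, also between two fields.
- wheel2 (a joint): Angle (rad) of the middle wheel, as the first; 2 dots are up at 1.047, or whole turns from it.
- wheel3 (a joint): Angle (rad) of the last wheel, as the first; 5 dots are up at 4.189, or whole turns from it.
- well_mouth (a point): Middle of the card well's open mouth, at the rim, 66 mm above the desk; axes as the unit's. The well is 114 mm (unit's x) by 76 mm (unit's y) inside, walls 6 to 13 mm thick.
- lift (a joint): How far the sprung platform in the well has sunk (m): 0 empty, at most 0.040. It carries its first 0.5 N without sinking, then gives 1 mm per 0.15 N (damped); the cassette sinks it by some 13 to 26 mm.
- lift_top (a point): Middle of the platform's upper face (106 x 66 mm aluminium plate); 60 mm above the desk when empty, and sinks with it.
- cassette: Card cassette, a closed grey plastic box 90 mm (its x) by 50 mm (its y) by 60 mm high, about 0.35 kg (may differ by a fifth), standing on the desk; paper label on top. Origin at the centre of its underside, z up. It goes upright into the well, long side along the unit's x, either way round.
- clip_tin: Bystander: low square aluminium tin 70 x 70 x 28 mm, origin under its centre; it may stand nearer or farther than the cassette.
- stapler: Bystander: black stapler 130 x 34 x 50 mm, origin under its centre.
- mobile: Bystander: flat black mobile phone 150 x 72 x 9 mm.
- stamper: Bystander: small hand stamp 55 x 30 mm, 76 mm high, wooden knob handle.
- tape_stand: Bystander: black tape stand 130 x 55 mm, 80 mm high.
- pen_cup: Bystander: dark steel cup with pens, 76 mm across, 150 mm high over the pens.
- mug: Bystander: white mug, 80 mm across, 90 mm high.
There are look-alikes about, which are no part of the job. What is shaped like the cassette but green is not meant.

How it is judged:
At the end, for the whole second after the job is handed in: All three wheels at rest with 4, 2 and 5 dots (from the well outward) straight up to within 0.17 rad (about 10 degrees); the cassette released, upright (within 0.12 rad) and at rest flat on the platform in the well (within 30 mm of its middle), the platform sunk by more than 9 mm ((value of joint wheel1 between -9.5948 and -9.2548 rad or value of joint wheel1 between -3.3116 and -2.9716 rad or value of joint wheel1 between 2.9716 and 3.3116 rad or value of joint wheel1 between 9.2548 and 9.5948 rad or value of joint wheel1 between 15.538 and 15.878 rad) and (value of joint wheel2 between -11.6892 and -11.3492 rad or value of joint wheel2 between -5.406 and -5.066 rad or value of joint wheel2 between 0.8772 and 1.2172 rad or value of joint wheel2 between 7.1604 and 7.5004 rad or value of joint wheel2 between 13.4436 and 13.7836 rad) and (value of joint wheel3 between -8.5476 and -8.2076 rad or value of joint wheel3 between -2.2644 and -1.9244 rad or value of joint wheel3 between 4.0188 and 4.3588 rad or value of joint wheel3 between 10.302 and 10.642 rad or value of joint wheel3 between 16.5852 and 16.9252 rad) and value of joint lift above 0.009 m and angle between cassette's own z axis and vertical below 0.12 rad and horizontal distance between cassette and lift_top below 0.03 m and z of cassette in the frame of lift_top below 0.005 m and linear speed of cassette below 0.02 m/s and velocity of joint wheel1 between -0.1 and 0.1 rad/s and velocity of joint wheel2 between -0.1 and 0.1 rad/s and velocity of joint wheel3 between -0.1 and 0.1 rad/s); the robot touches nothing.
It fails at once if the cassette is dropped (it falls free, faster than 0.6 m/s) (linear speed of cassette above 0.6 m/s and contact force between the fingers and cassette below 0.05 N).
It fails at once if another thing on the desk is moved by more than 30 mm (distance of any of clip_tin, stapler, mobile, stamper, tape_stand, pen_cup, mug from where it was at the start of the episode above 0.03 m).
It also fails if it takes over 58 s, if anything falls off the work surface, if the arm or the gripper's body presses on something with over 40 N, if the wrist force passes 120 N, or if a joint passes its speed limit or range.

ROBOT

A 7-joint arm with a two-finger parallel gripper is mounted at the origin on the work surface. World frame = base frame: x ahead of the robot, y to its left, z up, the work surface at z = 0. Lengths are in m, angles in rad, forces in N, time in s.
With the tool pointing down it reaches from about 0.4 to 0.85 m from the base axis. Payload 6.9 kg.
Tool frame: the origin (TCP) lies midway between the tips of the shut fingers; the grasp point (between the pads) lies behind it (ctrl.pinch_z is the z of the grasp point in the tool frame, in m); z points along the fingers, y is the direction in which the jaws open and shut (so a half turn about z gives the same grasp; the last joint's range is limited). The gripper opens to 85 mm and grips with 20 to 120 N. Pads are 22 mm wide; open, the fingers measure 114 mm over their backs; the gripper's body (76 mm by 85 mm) begins 54 mm behind the grasp point. The pads swing forward as they close: fully open they stand 13 mm farther back than shut.
Start: joints at [1.361, 0.507, -0.238, 1.5, 0.126, 1.149, -0.155], TCP at [0.194, -0.594, 0.203] pointing down, gripper open.
Joint ranges: [-3.08, 3.08], [-0.24, 2.05], [-1.43, 1.35], [0, 2.5], [-1.52, 4.66], [0.17, 1.96], [-2.89, 2.89]. Speed limits (rad/s): [2.39, 2.39, 3.14, 3.14, 3.14, 3.14, 3.14].

INTERFACE

Orientations are given as a unit quaternion [w, x, y, z].
In Python, from station import ctrl, get_state, vision, ticket, models gives the robot as it stands. Calls block until the motion is done:
- ctrl.movep(position, orientation): joint-space move of the TCP to a pose.
- ctrl.movel(position, frame=None, max_speed=0.15): straight line of the TCP; frame=None keeps the orientation; max_speed is the mean speed in m/s.
- ctrl.set_joints(angles): joint-space move.
- ctrl.ungrasp() and ctrl.close_gripper(force=None): open the fingers fully, or close them until they stop; force is the grip in N (None keeps the last).
- ctrl.pause(seconds).
- ctrl.ik(position, orientation): joint angles nearest the present ones, or None.
- get_state(): the state.
- vision.grab_frame(name): name is "scene" or "top" or "wrist"; returns (picture, depth): 400x640x3 uint8, blue, green, red; 400x640 float32, m along the optical axis (not along the pixel's ray), 0 where there is no reading.
- vision.camera_info(name): a dict with "mtx" (3x3 intrinsics, pixels), "R" (3x3) and "t" (3): a world point X has camera coordinates R X + t; the wrist camera has in their place "hand_eye" (4x4, takes a point from camera to tool coordinates, whose origin is the TCP and whose axes are the flange's). Camera axes: x right, y down, z forward; pixel columns grow to the right and rows downward; lengths in m; the calibration is good to about 2 mm. A picture is of the moment at which its call begins: read the wrist's pose just before it. camera_info takes no time and is no camera call.
A pose or a line that the arm cannot do raises ctrl.Unreachable and nothing moves.
- ticket.close_job(): hands the job in, once; it reports no verdict.
Trained networks look in the newest picture that a camera, given by its name, has taken for a name from the list of things; names that differ only in an ending like _2 or _b are one class to them, and where a whole thing is asked for, a point or a joint stands for the part that bears it (a point fixed in the world has none). Each returns a list of dicts, best first, with "p" (0 to 1); they miss things now and then, are a little off and sometimes report something else, mostly with a low value. They report only what shows in the picture. A call takes as long as a camera call. They do not tell look-alikes from the thing itself.
- models.recognise(camera, target): "point" ([column, row] in pixels, amid what is visible of it).
- models.masks_of(camera, target): "mask" (400x640 bool, what is visible of it) and "point" ([column, row] in pixels, amid what is visible of it).
The state is a dict: "time": time; "qpos": joint angles; "qd": joint speeds; "tau": joint torques, N m; "tcp_pos": TCP position; "eef_rot": TCP orientation; "contact_force": force on the tool from outside, world axes, zero at the start; "wrist_torque": the same for the moment, N m; "width": finger opening in m.
Only numpy, scipy, OpenCV 4.12 (cv2) and the standard library are available. Lean on these libraries where they do the work, as an engineer would, in place of code of your own. Each camera call takes 0.05 s, during which the arm holds its last target.

## Working session

There is one attempt and no reset: what is moved stays moved. The work goes in short steps, each a Python script; the robot and the scene stay as the last script left them, time stands still between calls to the robot, and variables do not carry over. Pictures are saved under pics/ and viewed, and the job is handed in when it is done.

```bash
ls; mkdir -p pics
python3 - <<'E'
from station import ctrl,get_state,vision,ticket,models
import cv2,numpy as np
s=get_state();print(s, ctrl.pinch_z)
for n in ("scene","top"):
    im,d=vision.grab_frame(n);cv2.imwrite(f"pics/{n}0.png",im);np.save(f"pics/{n}0.npy",d)
    i=vision.camera_info(n);print(n,i)
    for t in ["cassette","unit","lift_top","wheel1","clip_tin","well_mouth"]:
        print(t,[(np.round(r["point"]),round(r["p"],2)) for r in models.recognise(n,t)])
print(get_state()["time"])
E
```

```text
pics
{'time': 0.0, 'qpos': array([ 1.36051239,  0.50832856, -0.23750909,  1.50117781,  0.12572215,
        1.14889588, -0.15478219]), 'qd': array([-1.60647290e-03,  2.27430266e-05, -8.04879724e-04, -1.13822653e-03,
       -1.01774745e-03,  6.00655219e-05, -2.20968684e-03]), 'tau': array([ 1.08125255e-04, -6.20612741e+01, -2.18679473e+00, -2.49661696e+01,
        1.26809953e-02,  1.21165029e-02,  3.43014074e-05]), 'tcp_pos': array([ 0.1938307 , -0.59357827,  0.20171943]), 'eef_rot': array([-8.92014715e-04,  9.87557728e-01,  1.57254274e-01, -1.75533352e-04]), 'contact_force': array([-0.18042025, -0.19065024,  0.29704682]), 'wrist_torque': array([-0.02561826,  0.02176905,  0.01229784]), 'width': 0.08584586135333754} -0.0187
scene {'mtx': array([[411.12383039,   0.        , 315.62025162],
       [  0.        , 411.12383039, 209.57233653],
       [  0.        ,   0.        ,   1.        ]]), 'R': array([[ 0.56406239,  0.82549672,  0.01971787],
       [ 0.52523842, -0.34026544, -0.77996413],
       [-0.63714852,  0.45030501, -0.62551352]]), 't': array([-0.26230546, -0.21383801,  1.53895379
[... 681 characters left out ...]
0940071, -0.20354546],
       [ 0.20348543,  0.00696276, -0.97905322]]), 't': array([0.00319968, 0.51010675, 1.40220422])}
cassette [(array([296., 241.]), 0.95), (array([258., 265.]), 0.93), (array([235., 214.]), 0.87), (array([320., 107.]), 0.78), (array([214., 310.]), 0.72), (array([278., 132.]), 0.19)]
unit [(array([350., 182.]), 0.8)]
lift_top [(array([321., 187.]), 0.65), (array([373., 176.]), 0.34)]
wheel1 [(array([389., 172.]), 0.7), (array([360., 177.]), 0.5), (array([373., 176.]), 0.48), (array([400., 274.]), 0.26)]
clip_tin [(array([242., 162.]), 0.81), (array([463., 226.]), 0.54), (array([278., 130.]), 0.42)]
well_mouth [(array([347., 180.]), 0.9), (array([320., 187.]), 0.27)]
0.7
```

View pics/scene0.png

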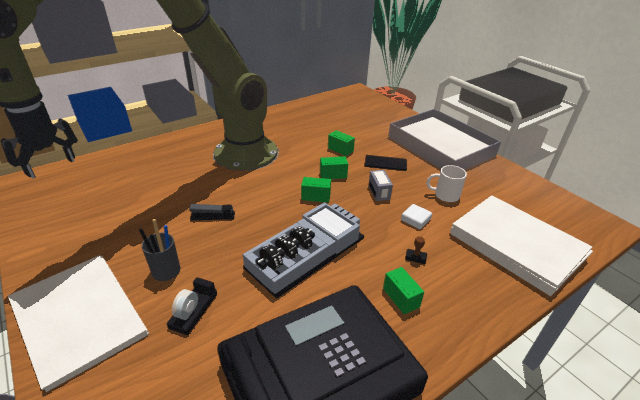

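View pics/top0.png

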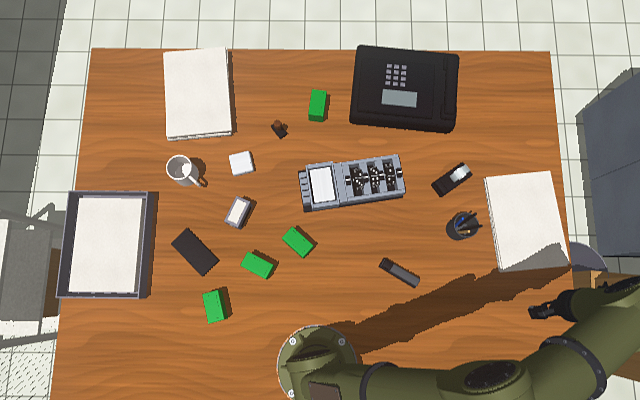

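Run:
```python
import cv2,numpy as np
a=cv2.imread("pics/top0.png")[90:330,190:430];cv2.imwrite("pics/topc.png",cv2.resize(a,None,fx=2.5,fy=2.5,interpolation=cv2.INTER_CUBIC))
a=cv2.imread("pics/scene0.png")[120:320,240:440];cv2.imwrite("pics/scenec.png",cv2.resize(a,None,fx=3,fy=3,interpolation=cv2.INTER_CUBIC))
```

```text
(no output)
```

View pics/topc.png

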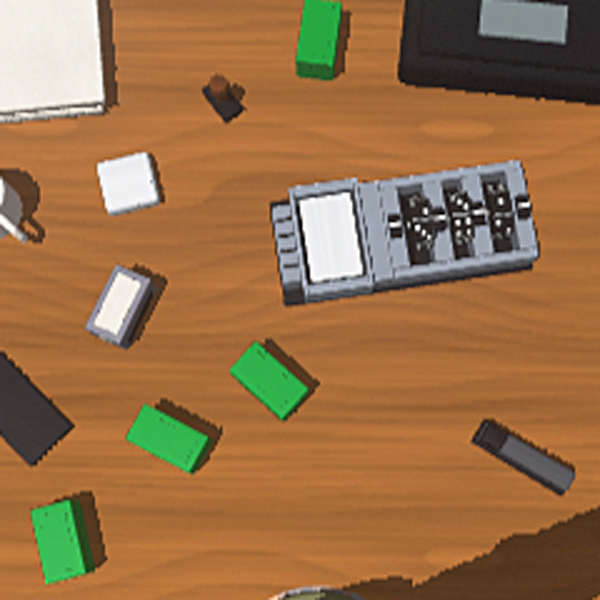

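View pics/scenec.png

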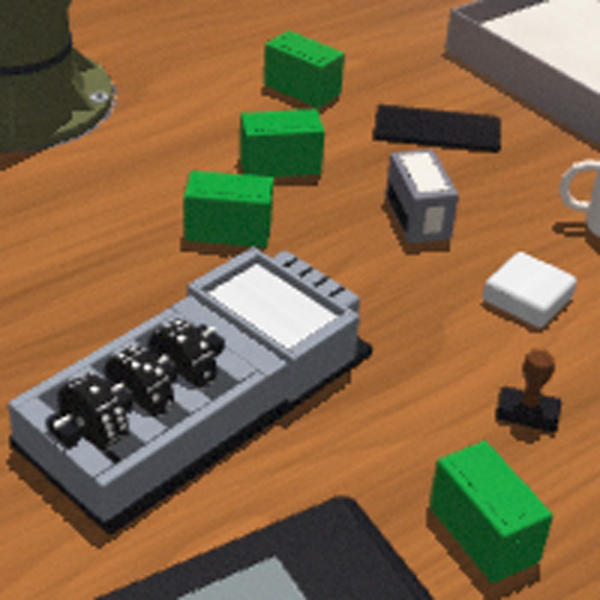

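The cassette candidates in the top picture are:
- Grey box with a label at (238,211), seen at (381,185) in the scene picture.
- Green boxes at (297,241), (258,265), (214,306) and (318,105), which are look-alikes.
- White tin at (242,162), too low and square.

The crops show the grey labelled box is the cassette. Next I measure it and the unit.

```bash
cat > h.py <<'E'
import numpy as np,cv2
from station import ctrl,get_state,vision,ticket,models
def cloud(n,d,pose=None):
    i=vision.camera_info(n);K=i["mtx"]
    v,u=np.mgrid[0:400,0:640]
    P=np.stack([(u-K[0,2])/K[0,0]*d,(v-K[1,2])/K[1,1]*d,d],-1)
    if n=="wrist":
        H=i["hand_eye"];P=P@H[:3,:3].T+H[:3,3]
        p,q=pose;P=P@q2R(q).T+p
    else: P=(P-i["t"])@i["R"]
    P[d==0]=np.nan
    return P
def q2R(q):
    from scipy.spatial.transform import Rotation as R
    return R.from_quat([q[1],q[2],q[3],q[0]]).as_matrix()
E
python3 - <<'E'
from h import *
for n,px in (("top",(238,211)),("scene",(381,185))):
    d=np.load(f"pics/{n}0.npy");P=cloud(n,d)
    C=P[px[1],px[0]];print(n,"at",C)
    for name,c,r,zl,zh in (("cass",C,0.075,0.05,0.07),("rim",None,.25,0.052,0.072)):
        if c is None: c=P[187,340] if n=="top" else P[247,300]
        m=(np.linalg.norm(P[...,:2]-c[:2],axis=-1)<r)&(P[...,2]>zl)&(P[...,2]<zh)
        if name=="rim":
            # only component
            k,l=cv2.connectedComponents(cv2.morphologyEx(m.astype(np.uint8),cv2.MORPH_CLOSE,np.ones((5,5))))
            b=max(range(1,k),key=lambda j:(l==j).sum());m&=(l==b)
        Q=P[m];rect=cv2.minAreaRect((Q[:,:2]*1000).astype(np.float32))
        print(n,name,m.sum(),"z med",np.median(Q[:,2]),rect)
        print(np.round(cv2.boxPoints(rect)))
E
```

```text
top at [0.46142841 0.2481842  0.06072988]
top cass 470 z med 0.05974123430038518 ((462.7960510253906, 252.4543914794922), (51.15488052368164, 90.5157470703125), 66.91256713867188)
[[411. 247.]
 [494. 211.]
 [514. 258.]
 [431. 294.]]
top rim 2982 z med 0.05946853129568315 ((565.2879028320312, -102.42800903320312), (141.79904174804688, 323.0289001464844), 9.315317153930664)
[[ 469.   45.]
 [ 521. -273.]
 [ 661. -250.]
 [ 609.   68.]]
scene at [0.49587033 0.22541708 0.06004178]
scene cass 279 z med 0.06147756093103178 ((469.6120300292969, 248.70391845703125), (50.202735900878906, 83.27943420410156), 67.21045684814453)
[[422. 242.]
 [498. 209.]
 [518. 256.]
 [441. 288.]]
scene rim 3214 z med 0.060397574751051175 ((567.4927368164062, -104.23597717285156), (143.50546264648438, 324.5406494140625), 9.61119270324707)
[[ 470.   44.]
 [ 524. -276.]
 [ 665. -252.]
 [ 611.   68.]]
```

Run:
```python
from h import *
i=vision.camera_info("wrist");print(i)
for n in ("top","scene"):
    P=cloud(n,np.load(f"pics/{n}0.npy"))
    ux=np.array([.9866,.163]);uy=np.array([-.163,.9866]);c=np.array([.5664,-.1033])
    a=(P[...,:2]-c)@ux;b=(P[...,:2]-c)@uy
    m=(abs(a)<.06)&(abs(b)<.16)&(P[...,2]>.08)
    print(n,m.sum());h,e=np.histogram(b[m],bins=np.arange(-.16,.16,.008));print([(round(float(x),3),int(y)) for x,y in zip(e,h) if y])
    m2=(abs(a)<.06)&(abs(b)<.16)&(P[...,2]>.088);print(np.median(a[m2]),P[m2][:,2].max())
    # well platform edges
    print("well: z vs b", [(round(float(x),3),round(float(np.nanmedian(P[...,2][(abs(a)<.03)&(abs(b-x)<.003)])),3)) for x in np.arange(-.16,.165,.008)])
    print("z vs a", [(round(float(x),3),round(float(np.nanmedian(P[...,2][(abs(b-.09)<.02)&(abs(a-x)<.003)])),3)) for x in np.arange(-.075,.08,.006)])
from scipy.spatial.transform import Rotation as R
for yaw in (0,9.4,90,99.4,180,189.4,-90,-80.6):
    q=(R.from_euler('z',yaw,degrees=True)*R.from_euler('x',180,degrees=True)).as_quat()[[3,0,1,2]]
    for z in (.3,.1):
        print(yaw,z,ctrl.ik([.57,-.2,z],q))
```

```text
{'mtx': array([[305.73896661,   0.        , 319.89990501],
       [  0.        , 305.73896661, 201.89334017],
       [  0.        ,   0.        ,   1.        ]]), 'hand_eye': array([[ 1.01463088e-04, -9.63385648e-01, -2.68119531e-01,
         6.71404466e-02],
       [ 9.99999948e-01,  1.53024539e-05,  3.23441255e-04,
        -8.65810006e-04],
       [-3.07495776e-04, -2.68119550e-01,  9.63385599e-01,
        -1.70966157e-01],
       [ 0.00000000e+00,  0.00000000e+00,  0.00000000e+00,
         1.00000000e+00]])}
top 399
[(-0.136, 14), (-0.128, 40), (-0.12, 41), (-0.112, 39), (-0.088, 1), (-0.08, 44), (-0.072, 40), (-0.064, 45), (-0.056, 4), (-0.032, 32), (-0.024, 44), (-0.016, 41), (-0.008, 14)]
-0.002707872711795588 0.09988341513806187
well: z vs b [(-0.16, 0.058), (-0.152, 0.067), (-0.144, 0.061), (-0.136, 0.053), (-0.128, 0.089), (-0.12, 0.089), (-0.112, 0.088), (-0.104, 0.065), (-0.096, 0.066), (-0.088, 0.064), (-0.08, 0.087), (-0.072, 0.088), (-0.064, 0.09), (-0.056, 0.072), (-0.048, 0.066), (-0.04, 0.065), (-0.032, 0.063), (-0.024, 0.09), (-0.016, 0.09), (-0.008, 0.07), (0.0, 0.
[... 2941 characters left out ...]
23125  0.71334223 -0.92808252  1.69084456  0.63983185  1.07020558
  1.26961981]
189.4 0.3 [ 0.87814681  0.5617522  -1.05322473  1.37714515  0.48367915  1.47489488
  1.58413504]
189.4 0.1 [ 0.84422222  0.72318983 -0.95468275  1.69069815  0.65815033  1.08224144
  1.41702496]
-90 0.3 [ 0.28481224  0.41195116  0.01954601  1.38541012 -0.00803087  1.34430852
 -2.83706581]
-90 0.1 [ 0.20167519  0.57132718  0.15245323  1.69946059 -0.10684641  0.87890969
 -2.74306474]
-80.6 0.3 [ 0.30900104  0.41168982 -0.01933606  1.38505465  0.00793874  1.34492363
 -2.68802944]
-80.6 0.1 [ 0.22995745  0.56876186  0.10700997  1.69906386 -0.07484493  0.87774528
 -2.60944087]
  return np.nanmean(a, axis, out=out, keepdims=keepdims)
```

```bash
cat >> h.py <<'E'
from scipy.spatial.transform import Rotation as Rn
YAW=9.4
C=np.array([.5664,-.1033])
def ux(): return np.array([np.cos(np.radians(YAW)),np.sin(np.radians(YAW))])
def uy(): return np.array([-np.sin(np.radians(YAW)),np.cos(np.radians(YAW))])
def U(a,b,z): return np.r_[C+a*ux()+b*uy(),z]
def Q(yaw): return (Rn.from_euler('z',yaw,degrees=True)*Rn.from_euler('x',180,degrees=True)).as_quat()[[3,0,1,2]]
def wrist(name):
    s=get_state();im,d=vision.grab_frame("wrist");cv2.imwrite(f"pics/{name}.png",im)
    np.savez(f"pics/{name}.npz",d=d,p=s["tcp_pos"],q=s["eef_rot"]);return im,d,(s["tcp_pos"],s["eef_rot"])
def proj(X,pose):
    i=vision.camera_info("wrist");H=i["hand_eye"]
    t=(np.asarray(X)-pose[0])@q2R(pose[1]); c=(t-H[:3,3])@H[:3,:3]; p=c@i["mtx"].T
    return p[...,:2]/p[...,2:]
E
python3 - <<'E'
from h import *
t=get_state()["time"]
ctrl.close_gripper(20);print(get_state()["time"]-t,get_state()["width"])
ctrl.movep(U(-.067,-.071,.16),Q(YAW));s=get_state();print(s["time"],s["tcp_pos"],s["contact_force"])
im,d,pose=wrist("w1")
E
```

```text
0.7666999999999999 0.00022365722795661885
3.35 [ 0.51162394 -0.18563153  0.15999245] [-0.17041047  0.12151647 -0.70100871]
```

View pics/w1.png

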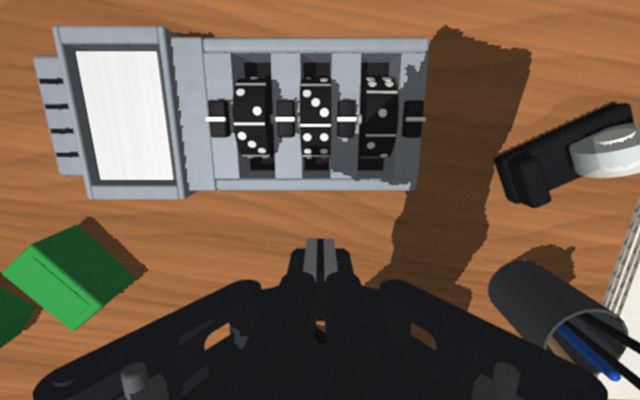

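The wrist view shows the well on the left and the wheels at columns 252, 316 and 379. The crown line is near row 119, and image up is the unit's +x. I zoom in on the wheels.

Run:
```python
from h import *
z=np.load("pics/w1.npz");pose=(z["p"],z["q"]);im=cv2.imread("pics/w1.png")
c=im[60:190,200:430];cv2.imwrite("pics/w1c.png",cv2.resize(c,None,fx=3.4,fy=3.4,interpolation=cv2.INTER_CUBIC))
P=cloud("wrist",z["d"],pose)
ab=(P[...,:2]-C)@np.stack([ux(),uy()],1)
a,b=ab[...,0],ab[...,1]
m=(P[...,2]>.09)&(abs(a)<.03)&(b>-.16)&(b<.01)
for lo,hi in((-.15,-.097),(-.097,-.046),(-.046,0.01)):
    k=m&(b>lo)&(b<hi);print(k.sum(),a[k].mean(),a[k].min(),a[k].max(),b[k].min(),b[k].max(),P[...,2][k].max())
print(proj(np.array([U(0,x,.094) for x in(-.121,-.071,-.021)]),pose))
# unit outline orientation
mm=(P[...,2]>.05)&(P[...,2]<.075)&(abs(b)<.17)&(abs(a)<.09)
print(cv2.minAreaRect((P[mm][:,:2]*1000).astype(np.float32)))
# white platform
g=cv2.cvtColor(im,cv2.COLOR_BGR2GRAY)
w=(g>190)&(b>.02)&(b<.15)&(abs(a)<.08)&(abs(P[...,2]-.06)<.006)
k=cv2.minAreaRect((P[w][:,:2]*1000).astype(np.float32));print(w.sum(),k,np.median(P[w][:,2]))
print("plat ab",(np.array(k[0])/1000-C)@np.stack([ux(),uy()],1))
```

```text
1287 -0.0014787913462196037 -0.018630213817513085 0.015795168453044277 -0.12995267061272414 -0.1056382358646856 0.09624426501964735
1274 -0.001499375679342655 -0.020049754071897394 0.015881664839229717 -0.07953049182010288 -0.055863101048487344 0.09575469024367567
1289 -0.0015275044996265247 -0.01922174706898925 0.01666268983828445 -0.030162501341115436 -0.005707326072276094 0.09573734679518249
[[385.87411935 116.03168364]
 [318.87552756 116.14922441]
 [251.86190996 116.26679155]]
((564.8240356445312, -102.55062866210938), (139.27516174316406, 323.3776550292969), 9.342947959899902)
9719 ((552.77587890625, -27.828548431396484), (105.02186584472656, 102.23854064941406), 9.30912971496582) 0.059510826955268145
plat ab [-0.00111473  0.07668321]
```

View pics/w1c.png

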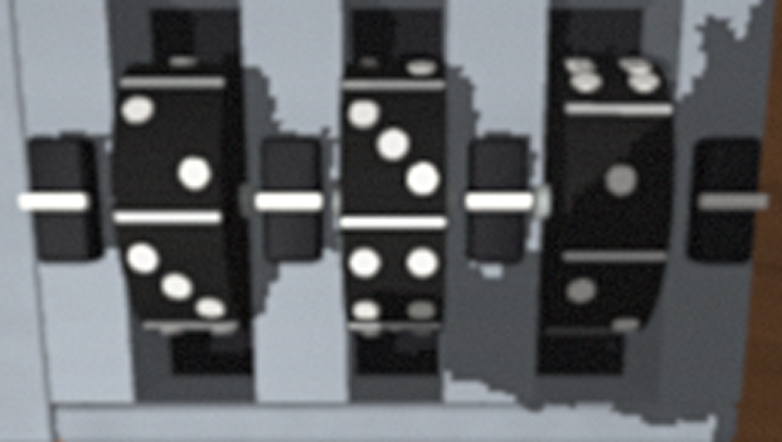

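```bash
cat >> h.py <<'E'
A0=-.0015; WB={1:-.018,2:-.0677,3:-.118}
def ang(px,n,w,pose):
    """wheel angle deg from a pixel on line between field n and n+1"""
    i=vision.camera_info("wrist");H=i["hand_eye"]
    r=np.linalg.inv(i["mtx"])@np.r_[px,1.];R=q2R(pose[1])
    o=R@H[:3,3]+pose[0]; v=R@H[:3,:3]@r
    o2=np.array([(o[:2]-C)@ux()-A0,o[2]-.062]);v2=np.array([v[:2]@ux(),v[2]])
    A=v2@v2;B=o2@v2;D=o2@o2-.032**2;disc=B*B-A*D
    t=(-B-np.sqrt(max(disc,0)))/A;h=o2+t*v2
    return (n-.5)*60+np.degrees(np.arctan2(h[0],h[1]))
def stroke(w,a0,a1,depth=.0058,sp=.08,lift=.106):
    s=get_state()
    p=U(A0+a0,WB[w],lift)
    if np.linalg.norm(s["tcp_pos"][:2]-p[:2])>.001: ctrl.movel(p,max_speed=.2) if s["tcp_pos"][2]<.11 else ctrl.movep(p,Q(YAW))
    f0=get_state()["contact_force"].copy()
    ctrl.movel(U(A0+a0,WB[w],.094-depth),max_speed=.05)
    f1=get_state()["contact_force"]-f0
    am=(a0+a1)/2
    ctrl.movel(U(A0+am,WB[w],.094-depth),max_speed=sp);f2=get_state()["contact_force"]-f0
    ctrl.movel(U(A0+a1,WB[w],.094-depth),max_speed=sp);f3=get_state()["contact_force"]-f0
    s=get_state()
    ctrl.movel(U(A0+a1,WB[w],lift),max_speed=.1)
    print("w",w,"F",np.round(f1,1),np.round(f2,1),np.round(f3,1),"err",np.round((s["tcp_pos"]-U(A0+a1,WB[w],.094-depth))*1000,1),"t",round(get_state()["time"],2))
def view(name,b=-.071):
    ctrl.movel(U(-.067,b,.16),max_speed=.25)
    im,d,pose=wrist(name)
    c=im[60:190,200:430];cv2.imwrite(f"pics/{name}c.png",cv2.resize(c,None,fx=3.4,fy=3.4,interpolation=cv2.INTER_CUBIC))
def crop2px(x,y): return [200+(x+.5)/3.4-.5,60+(y+.5)/3.4-.5]
def load(name):
    z=np.load(f"pics/{name}.npz");return z["d"],(z["p"],z["q"])
E
python3 - <<'E'
from h import *
d,p=load("w1")
for n,w,x,y in((2,1,168,216),(1,1,172,81),(3,2,392,221),(2,2,392,84),(1,3,613,256),(6,3,617,107)):
    print(w,n,ang(crop2px(x,y),n,w,p))
stroke(1,-.018,.018)
view("w2")
E
```

```text
1 2 83.73309424238157
1 1 83.43967105045957
2 3 141.63957706899978
2 2 141.06168270277712
3 1 7.118657416205682
3 6 367.64413719533405
w 1 F [-1.  -0.6  0.9] [-1.  -0.7 -0.7] [-1.4 -1.1 -0.1] err [-0.2  0.1 -0.2] t 5.43
```

View pics/w2c.png

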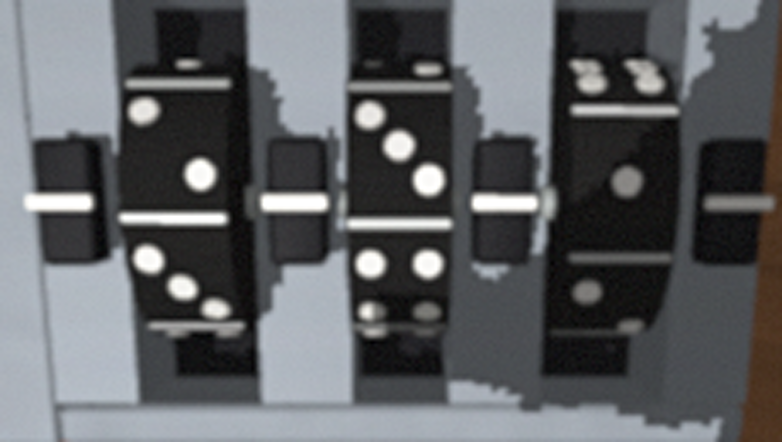

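No contact force and no turning, so I probe downward at the crown and look.

Run:
```python
from h import *
ctrl.movel(U(A0,WB[1],.106),max_speed=.25)
ctrl.pause(.1);f0=get_state()["contact_force"].copy();print(f0)
for z in (.094,.090,.088):
    ctrl.movel(U(A0,WB[1],z),max_speed=.08);ctrl.pause(.1);s=get_state();print(z,s["tcp_pos"][2],np.round(s["contact_force"],2))
wrist("w3");im,_=vision.grab_frame("scene");cv2.imwrite("pics/s3.png",cv2.resize(im[180:320,200:400],None,fx=4,fy=4,interpolation=cv2.INTER_CUBIC))
print(get_state()["time"],get_state()["width"])
```

```text
[ 0.00431794 -0.77822252  0.10609269]
0.094 0.09436195906081074 [0.   0.29 0.45]
0.09 0.0900345741847246 [-0.34 -0.09  0.7 ]
0.088 0.08799646442101353 [-0.27 -0.71  0.85]
7.9333 2.4367606311337517e-06
```

View pics/w3.png

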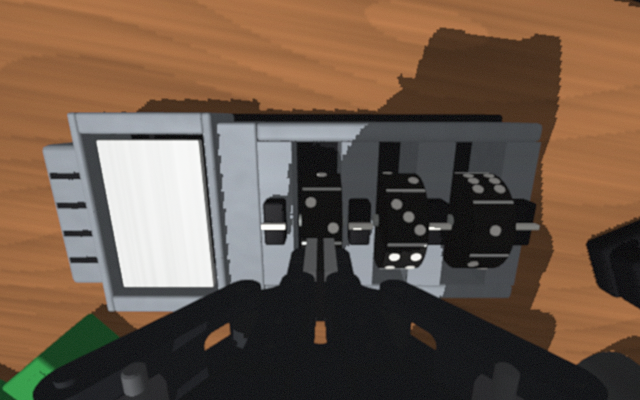

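View pics/s3.png

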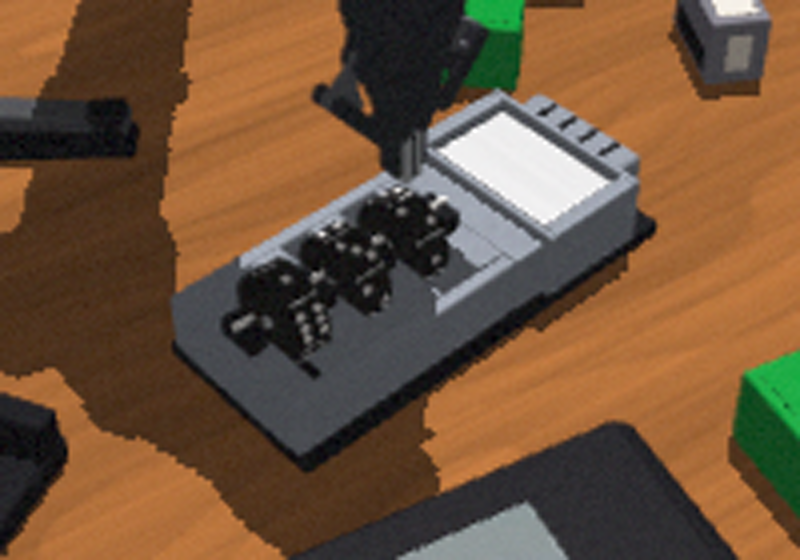

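Run:
```python
from h import *
d,p=load("w3");P=cloud("wrist",d,p)
T=(P-p[0])@q2R(p[1])
for r in range(225,300,5): print(r,[np.round(T[r,c]*1000,0).tolist() if d[r,c]>0 else None for c in (305,314,320,326,335)])
d,p=load("w1");P=cloud("wrist",d,p);T=(P-p[0])@q2R(p[1])
print([(r,np.round(T[r,314]*1000,0).tolist()) for r in range(225,270,5)])
```

```text
225 [[7.0, -9.0, -5.0], [7.0, -4.0, -5.0], [7.0, -1.0, -5.0], [7.0, 3.0, -4.0], [7.0, 8.0, -6.0]]
230 [[4.0, -9.0, -6.0], [4.0, -4.0, -5.0], [4.0, -1.0, -6.0], None, [4.0, 8.0, -5.0]]
235 [[1.0, -9.0, -5.0], [1.0, -4.0, -5.0], [1.0, -1.0, -6.0], [2.0, 3.0, -7.0], [1.0, 8.0, -5.0]]
240 [[-2.0, -9.0, -5.0], [11.0, -4.0, -36.0], [11.0, -1.0, -36.0], [11.0, 2.0, -36.0], [-2.0, 8.0, -6.0]]
245 [[-5.0, -9.0, -5.0], [11.0, -3.0, -42.0], [11.0, -1.0, -42.0], [11.0, 2.0, -42.0], [-5.0, 8.0, -5.0]]
250 [[10.0, -7.0, -47.0], [10.0, -3.0, -46.0], [10.0, -1.0, -47.0], [11.0, 2.0, -48.0], [7.0, 6.0, -39.0]]
255 [[10.0, -7.0, -51.0], [10.0, -3.0, -52.0], [10.0, -1.0, -51.0], [10.0, 2.0, -51.0], [11.0, 6.0, -52.0]]
260 [[10.0, -7.0, -57.0], [10.0, -3.0, -56.0], [10.0, -1.0, -56.0], [10.0, 2.0, -57.0], [10.0, 5.0, -56.0]]
265 [[10.0, -7.0, -61.0], [10.0, -3.0, -61.0], [10.0, -1.0, -61.0], [11.0, 2.0, -61.0], [10.0, 5.0, -61.0]]
270 [[10.0, -6.0, -65.0], [10.0, -3.0, -64.0], [10.0, -1.0, -64.0], [10.0, 2.0, -64.0], [10.0, 5.0, -65.0]]
275 [[12.0, -6.0, -71.0], [9.0, -3.0, -66.0], [9.0, -1.0, -67.0], [9.0, 2.0, -67.0], [13.0, 5.0, -73.0]]
280 [[11.0, -6.0, -74.0], [7.0, -3.0, -66.0], [7.0, -1.0, -66.0], [12.0, 1.0, -75.0], [12.0, 5.0, -74.0]]
285 [[11.0, -6.0, -77.0], [9.0, -3.0, -73.0], [4.0, -1.0, -66.0], [11.0, 1.0, -76.0], [12.0, 4.0, -78.0]]
290 [[12.0, -6.0, -81.0], [7.0, -3.0, -73.0], [2.0, -1.0, -65.0], [9.0, 1.0, -77.0], [12.0, 4.0, -81.0]]
295 [[11.0, -6.0, -83.0], [6.0, -3.0, -75.0], [1.0, -1.0, -67.0], [8.0, 1.0, -78.0], [12.0, 4.0, -84.0]]
[(225, [-53.0, -7.0, 160.0]), (230, [-59.0, -7.0, 161.0]), (235, [-65.0, -7.0, 160.0]), (240, [10.0, -4.0, -36.0]), (245, [10.0, -3.0, -41.0]), (250, [10.0, -3.0, -45.0]), (255, [10.0, -3.0, -51.0]), (260, [10.0, -3.0, -55.0]), (265, [11.0, -3.0, -62.0])]
```

Run:
```python
from h import *
s=get_state();i=vision.camera_info("scene")
for dz in (0,.0187,.035):
    X=s["tcp_pos"]+[0,0,dz];c=i["mtx"]@(i["R"]@X+i["t"]);p=c[:2]/c[2];print(dz,p,(p-[200,180])*4)
im,d=vision.grab_frame("scene");P=cloud("scene",d)
m=(np.linalg.norm(P[...,:2]-s["tcp_pos"][:2],axis=-1)<.015)
for r in range(190,250):
    k=np.where(m[r])[0]
    if len(k): print(r,k.min(),k.max(),np.round(np.median(P[r,k],axis=0)*1000),end="; ")
```

```text
0 [300.06319523 231.54779935] [400.25278092 206.1911974 ]
0.0187 [300.03441772 226.11142553] [400.13767088 184.44570213]
0.035 [300.00880833 221.2735427 ] [400.03523331 165.0941708 ]
191 301 305 [ 579. -120.  225.]; 192 301 305 [ 580. -119.  221.]; 193 301 305 [ 579. -120.  219.]; 194 303 305 [ 579. -116.  213.]; 195 304 305 [ 577. -114.  209.]; 196 304 305 [ 580. -116.  208.]; 197 304 305 [ 580. -116.  205.]; 198 304 305 [ 579. -116.  202.]; 199 303 305 [ 578. -116.  199.]; 200 304 305 [ 580. -116.  197.]; 201 304 305 [ 578. -115.  192.]; 202 304 305 [ 579. -115.  190.]; 203 304 304 [ 578. -116.  186.]; 204 304 304 [ 578. -116.  184.]; 205 295 305 [ 575. -126.  182.]; 206 295 305 [ 580. -117.  179.]; 207 294 305 [ 567. -123.  171.]; 208 295 305 [ 575. -124.  171.]; 209 296 305 [ 578. -121.  169.]; 210 297 305 [ 580. -121.  168.]; 211 301 305 [ 580. -118.  163.]; 212 302 305 [ 578. -116.  158.]; 213 303 305 [ 578. -117.  156.]; 214 298 305 [ 578. -120.  155.]; 215 297 305 [ 579. -125.  153.]; 216 296 305 [ 578. -123.  149.]; 217 295 305 [ 577. -126.  144.]; 218 295 305 [ 579. -128.  144.]; 219 295 305 [ 578. -127.  139.]; 220 295 305 [ 578. -128.  137.]; 221 295 305 [ 578. -126.  131.]; 222 296 305 [ 578. -126.  131.]; 223 297 304 [ 578. -127.  127.]; 224 299 303 [ 579. -126.  122.]; 225 300 300 [ 576. -127.  119.]; 227 298 302 [ 558. -115.   95.]; 228 297 303 [ 562. -118.   94.]; 229 295 304 [ 564. -121.   94.]; 230 295 305 [ 569. -122.   95.]; 231 295 305 [ 574. -125.   96.]; 232 295 305 [ 576. -126.   95.]; 233 296 303 [ 578. -131.   94.]; 234 295 302 [ 574. -133.   90.]; 235 295 299 [ 574. -134.   87.]; 236 295 298 [ 570. -133.   80.]; 237 295 299 [ 571. -134.   77.]; 238 295 298 [ 571. -134.   74.]; 239 296 298 [ 570. -133.   69.]; 240 296 298 [ 573. -134.   69.]; 241 298 298 [ 576. -133.   67.]; 242 298 298 [ 577. -133.   64.];
```

Both cameras show the physical fingertips about 34 mm short of the reported TCP: they are at z≈0.122 while the TCP reads 0.088. I'll find the true offset by touch on wheel 1.

Run:
```python
from h import *
ctrl.movel(U(A0,WB[1],.066),max_speed=.1)
for z in (.062,.060,.058,.056,.054,.052,.050):
    ctrl.movel(U(A0,WB[1],z),max_speed=.05);ctrl.pause(.05);s=get_state();print(z,s["tcp_pos"][2],np.round(s["contact_force"],2))
    if s["contact_force"][2]>8: break
print(get_state()["time"])
```

```text
0.062 0.06282126954885636 [-0.45  1.17  6.27]
0.06 0.06108829790037264 [-0.75  0.69  7.69]
0.058 0.05928603135956908 [-0.52  0.35  8.33]
9.25
```

```bash
python3 - <<'E'
s=open("h.py").read()
s=s.replace("lift=.106","lift=.074").replace(".094-depth",".0651-depth-.0012").replace("s[\"tcp_pos\"][2]<.11","s[\"tcp_pos\"][2]<.18")
open("h.py","w").write(s)
E
python3 - <<'E'
from h import *
z=.0581
ctrl.movel(U(A0+.018,WB[1],z),max_speed=.06);s=get_state();print(np.round(s["contact_force"],1),(s["tcp_pos"]-U(A0+.018,WB[1],z))*1000)
ctrl.movel(U(A0+.018,WB[1],.074),max_speed=.1)
stroke(1,-.017,.017,sp=.06)
view("w4")
E
```

```text
[2.4 0.5 6.5] [2.72134122 0.43550206 1.48714654]
w 1 F [-3.2 -1.2  9.1] [ 0.2 -0.7  8.9] [4.1 0.2 8.3] err [3.2 0.5 0.5] t 11.97
```

View pics/w4c.png

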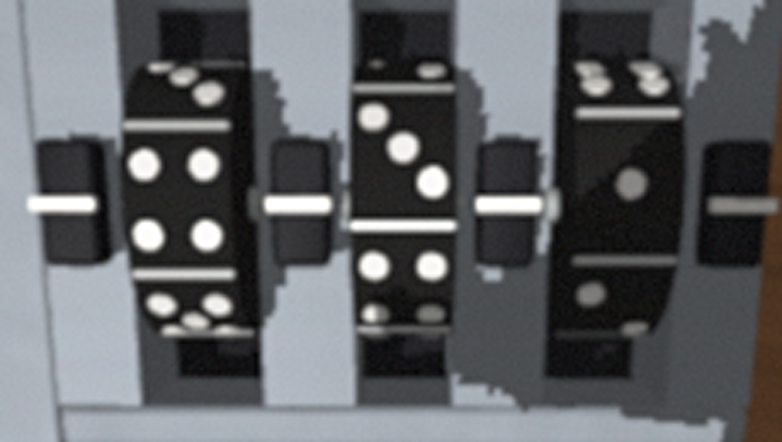

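Run:
```python
from h import *
d,p=load("w4")
for n,w,x,y in((3,1,178,125),(4,1,184,273),(3,2,404,225),(2,2,404,88),(1,3,624,260),(6,3,628,113)):
    print(w,n,ang(crop2px(x,y),n,w,p))
stroke(2,.018,-.018,sp=.08)
stroke(3,.018,-.018,sp=.08)
stroke(3,.018,-.018,sp=.08)
view("w5")
```

```text
1 3 180.83526930074353
1 4 181.09597715355144
2 3 141.42018468831674
2 2 140.48702313305589
3 1 7.067286047636678
3 6 366.48481550668293
w 2 F [2.  0.3 6.6] [-1.3  0.2  8. ] [-3.5 -0.6  6.5] err [-1.4 -1.   0.6] t 14.97
w 3 F [ 1.9 -0.2  6.5] [-0.4 -0.4  9.6] [-3.9 -0.2  8.3] err [-1.6  0.4  0.1] t 16.96
w 3 F [3.  1.3 7.9] [-0.5  0.8  8.7] [-3.   1.5  7.3] err [-1.8 -0.8  0.1] t 18.82
```

View pics/w5c.png

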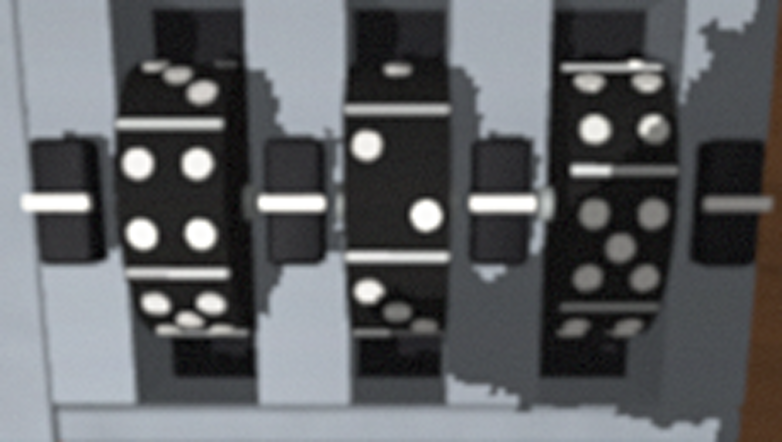

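Run:
```python
from h import *
d,p=load("w5")
r={}
for n,w,x,y in((1,2,397,109),(2,2,397,257),(4,3,623,170),(5,3,610,307)):
    a=ang(crop2px(x,y),n,w,p);print(w,n,a);r.setdefault(w,[]).append(a)
e2=60-np.mean(r[2]);e3=240-np.mean(r[3]);print(e2,e3)
for w,e in((2,e2),(3,e3)):
    L=np.radians(e)*.032+ .001*np.sign(e)
    stroke(w,-L/2,L/2,sp=.06)
view("w6")
```

```text
2 1 67.85921126858943
2 2 67.84009454572868
3 4 221.9131607746637
3 5 221.0863163829272
-7.849652907159054 18.500261421204527
w 2 F [-0.  -0.2  8.8] [-0.   0.6  9.3] [-0.3 -0.5  9.1] err [ 0.8 -0.8  1.4] t 21.43
w 3 F [-1.4  0.7  9.8] [-0.  -0.1  8.3] [-1.1  0.1  9. ] err [1.7 1.2 0.8] t 23.1
```

View pics/w6c.png

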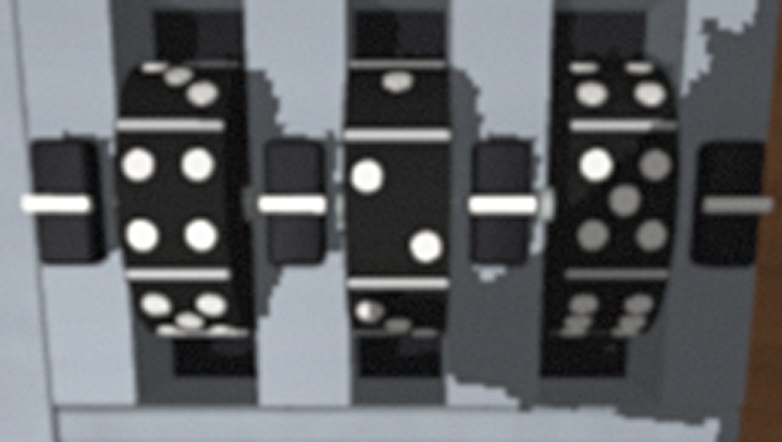

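Run:
```python
from h import *
d,p=load("w6")
r={}
for n,w,x,y in((3,1,170,125),(4,1,178,274),(1,2,397,134),(2,2,397,283),(4,3,623,125),(5,3,616,273)):
    a=ang(crop2px(x,y),n,w,p);print(w,n,round(a,1));r.setdefault(w,[]).append(a)
e2=60-np.mean(r[2]);print(e2)
if abs(e2)>3.5:
    L=np.radians(e2)*.032
    stroke(2,-L/2,L/2,sp=.06)
view("w7")
# cassette approach geometry & platform
im=cv2.imread("pics/w7.png");d,p=load("w7");P=cloud("wrist",d,p)
ab=(P[...,:2]-C)@np.stack([ux(),uy()],1)
g=im.min(2)
w=(g>200)&(ab[...,1]>.045)&(ab[...,1]<.13)&(abs(ab[...,0])<.07)
w=cv2.morphologyEx(w.astype(np.uint8),cv2.MORPH_OPEN,np.ones((7,7)))>0
k=ab[w];print(w.sum(),np.percentile(k,[1,99],axis=0),np.nanmedian(P[w][:,2]))
```

```text
1 3 180.7
1 4 180.5
2 1 56.8
2 2 56.0
3 4 240.7
3 5 240.9
3.609465324308786
w 2 F [-0.7 -1.   6.8] [-1.4 -0.7  7.3] [-0.4 -0.9  6.6] err [ 1.1 -0.8  1.4] t 25.75
9728 [[-0.05287381  0.06185685]
 [ 0.05016856  0.12556711]] 0.059514927197615086
```

View pics/w7c.png

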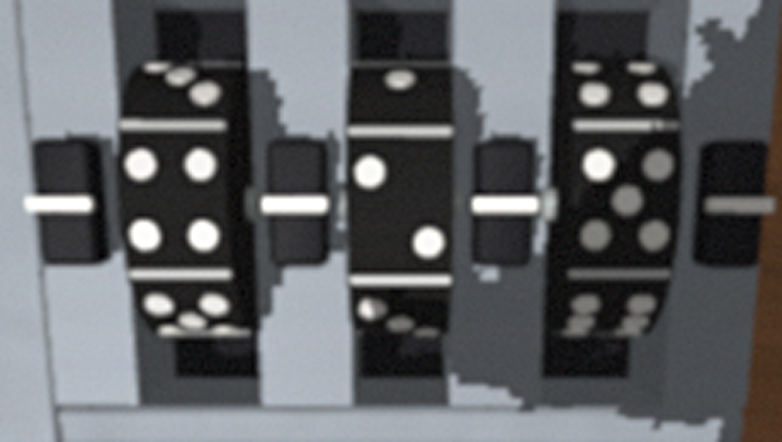

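View pics/w7.png

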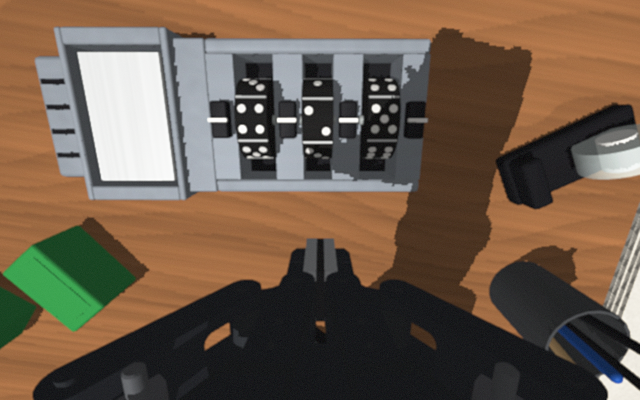

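Wheels now read about 180.6°, 57° and 240.8°, all within tolerance. Next, a close look at the grey cassette from above.

Run:
```python
from h import *
ctrl.ungrasp()
yaw=-23.1
tx=np.array([np.cos(np.radians(yaw)),np.sin(np.radians(yaw))])
ctrl.movep(np.r_[np.array([.464,.252])-tx*.05,.14],Q(yaw))
print(get_state()["time"],get_state()["width"])
im,d,p=wrist("c1");P=cloud("wrist",d,p)
m=(P[...,2]>.05)&(P[...,2]<.07)&(np.linalg.norm(P[...,:2]-[.464,.252],axis=-1)<.07)
r=cv2.minAreaRect((P[m][:,:2]*1000).astype(np.float32));print(m.sum(),r,np.median(P[m][:,2]))
cv2.drawContours(im,[cv2.convexHull(np.argwhere(m)[:,::-1].astype(np.int32))],-1,(0,0,255),1);cv2.imwrite("pics/c1o.png",im)
```

```text
28.8667 0.08531982001458471
6812 ((462.1545715332031, 253.39930725097656), (50.20900344848633, 89.66473388671875), 66.58429718017578) 0.059835666992210365
```

View pics/c1o.png

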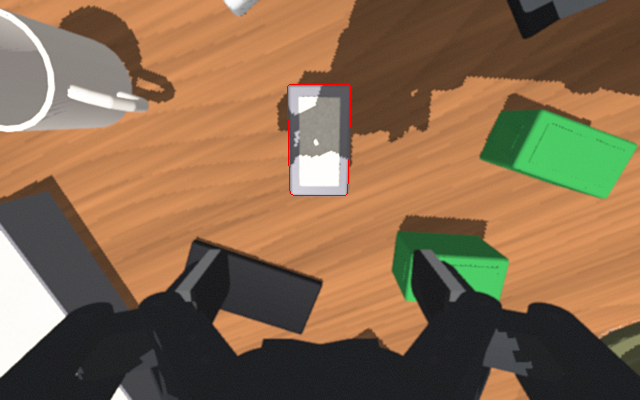

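The outlined box at (320,140) is the grey labelled cassette, 90×50 mm. I'll grasp it and lift.

Run:
```python
from h import *
yaw=-23.4;c=[.4625,.2532]
ctrl.movel(np.r_[c,.10],Q(yaw),max_speed=.2) 
ctrl.movel(np.r_[c,.003],max_speed=.12)
s=get_state();print(s["time"],s["tcp_pos"],s["contact_force"])
ctrl.close_gripper(40);s=get_state();print(s["time"],s["width"],s["contact_force"])
im,d=vision.grab_frame("scene");cv2.imwrite("pics/g1.png",cv2.resize(im[110:260,290:490],None,fx=4,fy=4,interpolation=cv2.INTER_CUBIC))
```

```text
30.3417 [0.46280987 0.25364137 0.00371271] [0.31860337 0.51410208 0.01577202]
30.7667 0.04930925538678174 [-0.29469813 -0.75276193  5.32790431]
```

View pics/g1.png

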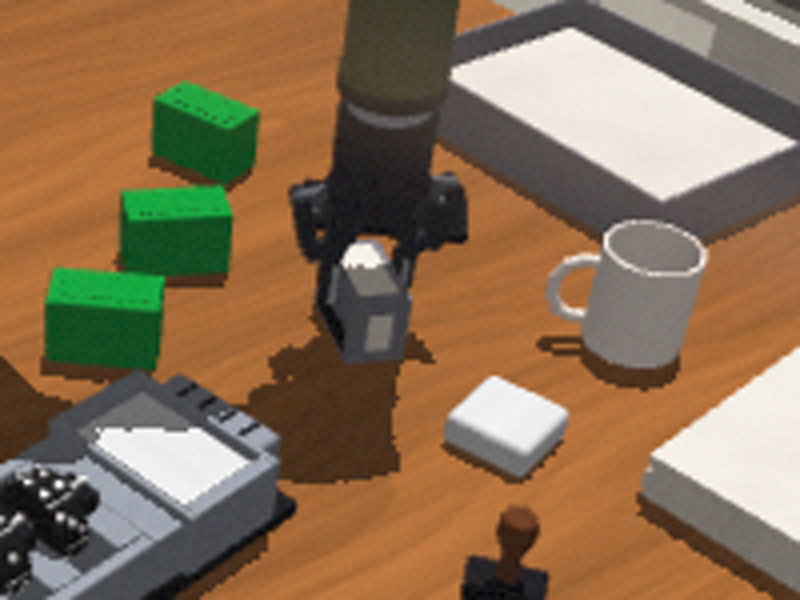

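Run:
```python
from h import *
s=get_state();p=s["tcp_pos"]
ctrl.movel([p[0],p[1],p[2]+.11],max_speed=.15);s=get_state();print(s["time"],s["width"],s["contact_force"])
ctrl.movep(U(-.0014,.0937,.113),Q(YAW));s=get_state();print(s["time"],s["tcp_pos"],s["width"],s["contact_force"])
ctrl.movel(U(-.0014,.0937,.083),max_speed=.12)
s=get_state();print(s["time"],s["contact_force"])
for n in("scene","top"):
    im,d=vision.grab_frame(n);a=im[150:290,230:400] if n=="scene" else im[130:240,270:430]
    np.save(f"pics/p1{n}.npy",d);cv2.imwrite(f"pics/p1{n}.png",cv2.resize(a,None,fx=4,fy=4,interpolation=cv2.INTER_CUBIC))
wrist("p1")
```

```text
31.7083 0.049441525875045425 [ 0.06396432 -0.04324354 -3.31579332]
32.7833 [ 0.54936444 -0.0094469   0.11259817] 0.04887223903376139 [-0.20672919  0.36026822 -2.53095896]
33.1833 [ 0.0227064  -0.67433822 -3.57152843]
```

View pics/p1scene.png

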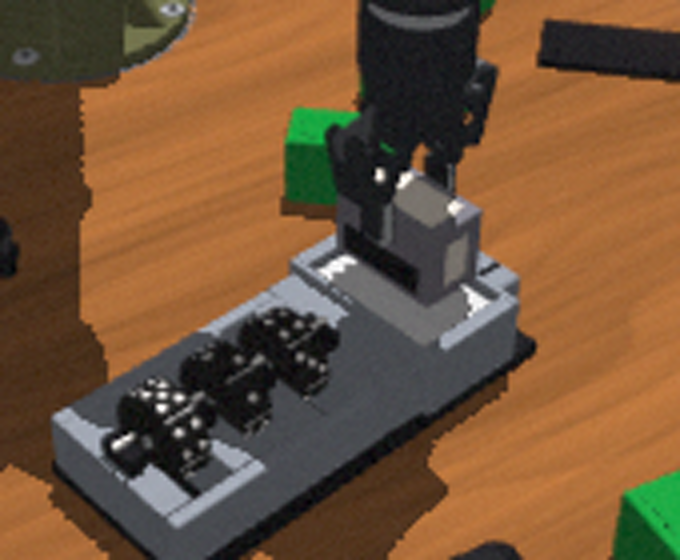

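View pics/p1.png

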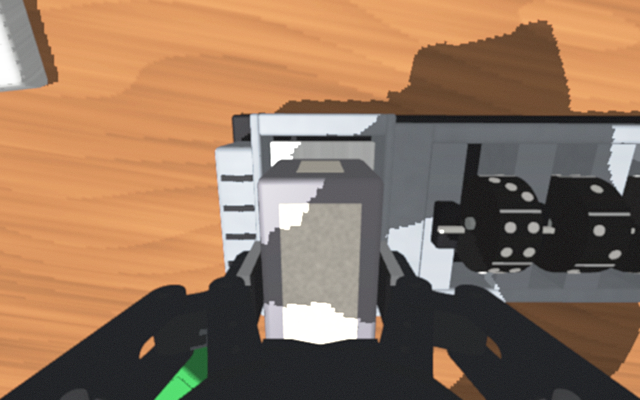

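The cassette hangs upright over the well. A quick pose check before lowering.

Run:
```python
from h import *
d,p=load("p1");P=cloud("wrist",d,p);ab=(P[...,:2]-C)@np.stack([ux(),uy()],1)
for r in (195,230,270,310):
    k=(P[r,:,2]>.125)&(P[r,:,2]<.16)&(abs(ab[r,:,1]-.094)<.04)
    print(r,k.sum(),ab[r,k,0].mean(),ab[r,k,1].min(),ab[r,k,1].max(),np.median(P[r,k,2]))
col=[(r,np.round(ab[r,320],3),round(float(P[r,320,2]),3)) for r in range(140,345,6)];print(col[:12])
# top camera front (bottom) end
t=cloud("top",np.load("pics/p1top.npy"));a2=(t[...,:2]-C)@np.stack([ux(),uy()],1)
s=cloud("scene",np.load("pics/p1scene.npy"));a3=(s[...,:2]-C)@np.stack([ux(),uy()],1)
k=(s[...,2]>.132)&(s[...,2]<.148)&(abs(a3[...,1]-.094)<.03)&(abs(a3[...,0])<.07);print(k.sum(),np.percentile(a3[k],[2,98],axis=0),np.median(s[k][:,2]))
```

```text
195 126 0.03689741068936539 0.0704301697863086 0.1202676542385608 0.13949844925254676
230 122 0.022619406425084875 0.07055632434485098 0.12020350512646137 0.14001830978793128
270 184 0.006009720722082607 0.05746639115145943 0.13361391642029544 0.14049210132590745
310 128 -0.0134560062402188 0.07022315501773141 0.1208675341838793 0.14016303565489285
[(140, array([0.049, 0.095]), 0.011), (146, array([0.049, 0.095]), 0.061), (152, array([0.045, 0.095]), 0.059), (158, array([0.041, 0.095]), 0.06), (164, array([0.044, 0.095]), 0.107), (170, array([0.044, 0.095]), 0.124), (176, array([0.044, 0.095]), 0.138), (182, array([0.042, 0.095]), 0.138), (188, array([0.04 , 0.095]), 0.14), (194, array([0.037, 0.095]), 0.139), (200, array([0.035, 0.095]), 0.139), (206, array([0.032, 0.095]), 0.139)]
311 [[-0.02376145  0.06801265]
 [ 0.04542442  0.12003575]] 0.140646295078619
```

Run:
```python
from h import *
B=.0925
ctrl.movel(U(-.0014,B,.064),max_speed=.08);print(get_state()["contact_force"])
z=.064
while z>.038:
    z-=.004 if z>.052 else .002
    ctrl.movel(U(-.0014,B,z),max_speed=.04);ctrl.pause(.15)
    f=np.mean([get_state()["contact_force"]],axis=0);print(round(z,3),np.round(f,2),get_state()["tcp_pos"][2])
    if f[2]>-.2: break
print(get_state()["time"])
im,d=vision.grab_frame("scene");a=im[150:290,230:400];cv2.imwrite("pics/p2.png",cv2.resize(a,None,fx=4,fy=4,interpolation=cv2.INTER_CUBIC))
```

```text
[-0.95564429 -0.30034073 -2.69228514]
0.06 [-0.03 -0.5  -1.84] 0.06020439451239368
0.056 [ 0.48  0.13 -0.44] 0.056040276818176964
0.052 [ 0.65 -0.73 -1.15] 0.05203458326551796
0.05 [ 0.43  0.14 -0.68] 0.05002701959426015
0.048 [ 0.17 -0.4  -0.1 ] 0.0480167618043531
35.725
```

View pics/p2.png

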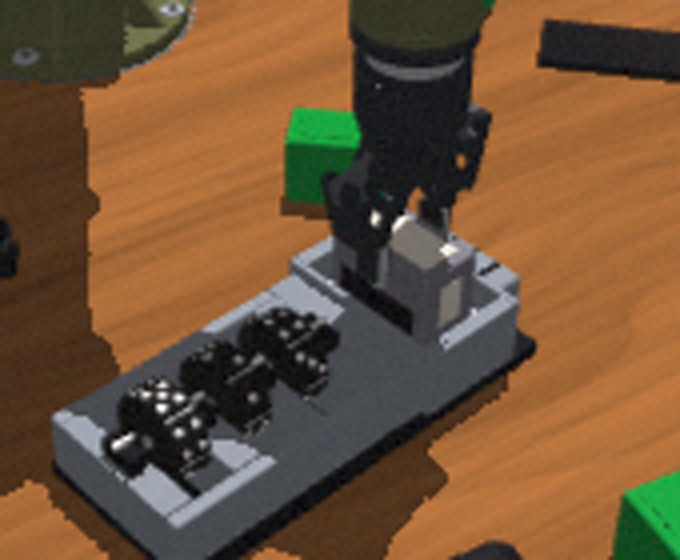

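Run:
```python
from h import *
ctrl.movel(U(-.0014,.0925,.0455),max_speed=.04);ctrl.pause(.2);print(get_state()["contact_force"])
ctrl.ungrasp();s=get_state();print(s["width"],s["contact_force"])
ctrl.pause(.2)
ctrl.movel(U(-.0014,.0925,.15),max_speed=.12)
ctrl.movel(U(-.06,.03,.19),max_speed=.2)
im,d,p=wrist("f1");P=cloud("wrist",d,p);ab=(P[...,:2]-C)@np.stack([ux(),uy()],1)
m=(P[...,2]>.085)&(P[...,2]<.13)&(ab[...,1]>.05)&(ab[...,1]<.14)&(abs(ab[...,0])<.06)
r=cv2.minAreaRect((ab[m]*1000).astype(np.float32));print(m.sum(),r)
A=np.c_[ab[m],np.ones(m.sum())];print(np.linalg.lstsq(A,P[m][:,2],rcond=None)[0],np.median(P[m][:,2]))
t,_=vision.grab_frame("top");cv2.imwrite("pics/ftop.png",t)
print(get_state()["time"])
```

```text
[ 0.012368   -0.93750421 -0.64500194]
0.085436797867006 [-0.9945826   0.13904437 -0.27395054]
6944 ((-1.727081298828125, 93.41065979003906), (50.418514251708984, 90.02440643310547), 89.9522476196289)
[-0.00072212  0.04371428  0.09806286] 0.10246954049448838
38.625
```

View pics/f1.png

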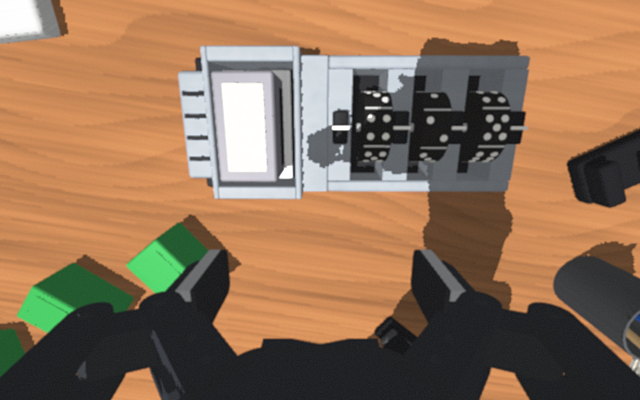

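View pics/ftop.png

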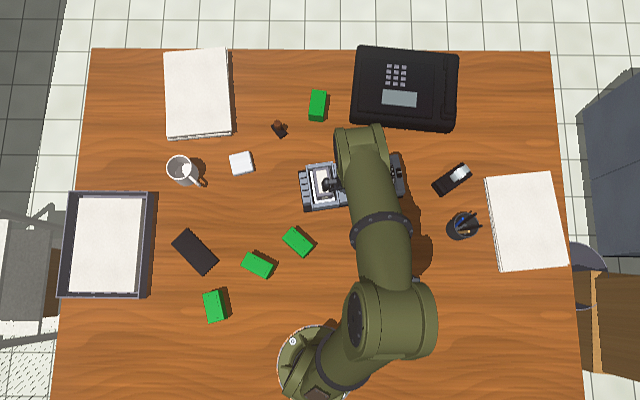

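Run:
```python
from station import ticket,get_state
print(get_state()["time"],ticket.close_job())
```

```text
the job is handed in; nothing more can be done
38.625 None
```

I rolled the wheels to 4, 2 and 5 dots, lowered the grey labelled cassette into the well and released it. I handed the job in at 38.6 s; no verdict was reported.

**Wheels:** From the pictures they stand at about 180.6° (4 dots, target 180°), about 57° (2 dots, target 60°) and 240.8° (5 dots, target 240°). The tolerance is about 10°. The 57° is an estimate: I computed 56.4°, then made one small correcting stroke and judged the result by eye.

**Cassette:** It stands in the well within about 1 mm of the platform's middle. Its top is at 102.5 mm, so the platform has sunk about 17.5 mm. The plane fit gave a tilt of about 0.044 rad, perhaps inflated by side-face pixels; the limit is 0.12 rad.

**Bystanders:** None looked moved in the last overhead picture, though the arm hid the stapler there and I did not measure any of them.

**What disagreed:** My first stroke touched nothing. The real fingertips sit about 29 mm short of the reported TCP by touch, and about 34 mm by camera. I used the touch value for everything after that.

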